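# Sweep the loose nuts into the counting bay

### The job

Three brass hex nuts lie loose on the shop counter. Sweep all three along the counter with the fingertips, in through the open mouth of the black three-sided counting bay, until each lies flat and wholly inside it; they must stay on the counter the whole time, so do not pick them up. Leave the padlock and the hinge lying among them, and everything else on the counter, where it is.

Things in the scene. Friction and masses are not known exactly. Their poses are not given: they have to be found in the camera images.
- nut0: One of three like brass hexagon nuts lying flat on the counter: 36 mm across flats, 42 mm across corners, 19 mm high, about 110 g, 24 mm bore. Origin centre of underside, z up. The three nuts, the padlock and the hinge lie in a loose row along x, in any order, 50 mm or more apart in x (centre to centre), to the right (smaller y) of the bay.
- nut1: One of three like brass hexagon nuts lying flat on the counter: 36 mm across flats, 42 mm across corners, 19 mm high, about 110 g, 24 mm bore. Origin centre of underside, z up. The three nuts, the padlock and the hinge lie in a loose row along x, in any order, 50 mm or more apart in x (centre to centre), to the right (smaller y) of the bay.
- nut2: One of three like brass hexagon nuts lying flat on the counter: 36 mm across flats, 42 mm across corners, 19 mm high, about 110 g, 24 mm bore. Origin centre of underside, z up. The three nuts, the padlock and the hinge lie in a loose row along x, in any order, 50 mm or more apart in x (centre to centre), to the right (smaller y) of the bay.
- bay: Counting bay fixed to the counter: three black walls 25 mm high, 5 mm thick, no floor or sill. Inside 220 mm wide (its x) and 130 mm deep (its y). Origin on the counter at the middle of the open mouth; its +y points from mouth to back wall (inner face at y = 130 mm), side walls inside at x = -110 and 110 mm. Mouth faces about world -y, within 0.3 rad. A 3 mm foot strip lies outside, behind it.
- padlock: Bystander among the nuts: brass padlock lying flat, body 40 x 34 mm with a steel shackle, 60 mm long in all and 18 mm high. Origin under the middle of the whole; the shackle points along its +y.
- hinge: Bystander among the nuts: folded dark steel butt hinge lying flat, 27 mm wide (its x), 60 mm long (its y), 9 mm high. Origin under its middle.
- door_knob: Bystander: round brass door knob standing on its rose, 60 mm diameter, 51 mm high, near the robot-side end of the bay's mouth. Origin centre of underside.
- tape_measure: Bystander: yellow tape measure lying flat, 68 x 70 x 34 mm, to the right. Origin centre of underside.
- screwdriver: Bystander: screwdriver 200 mm long lying crosswise beyond the work area, about 30 mm high. Origin under its middle.
- spray_can: Bystander: upright spray can with a red label, 66 mm diameter, 190 mm high, far right. Origin centre of underside.
- screw_jar: Bystander: closed amber glass jar, 70 mm diameter, 90 mm high, to the right. Origin centre of underside.
There are look-alikes about, which are no part of the job. Leave any green or purple look-alike of the nut1 alone.

How it is judged:
By the outcome, as a careful person would: the job done as asked, in the order asked, and still so for the second after the job is handed in, with the robot touching nothing.
It also fails if it takes over 69 s, if anything falls off the work surface, if the arm or the gripper's body presses on something with over 40 N, if the wrist force passes 120 N, or if a joint passes its speed limit or range.

### The arm

A 6-joint arm with a two-finger parallel gripper is mounted at the origin on the work surface. World frame = base frame: x ahead of the robot, y to its left, z up, the work surface at z = 0. Lengths are in m, angles in rad, forces in N, time in s.
With the tool pointing down it reaches from about 0.375 to 0.9 m from the base axis. Payload 3.1 kg.
Tool frame: the origin (TCP) lies at the very end of the fingers, on their centre line; the grasp point (between the pads) lies 19 mm behind it (env.tcp_to_grasp is the distance from the TCP to the grasp point, in m); z points along the fingers, x is the direction in which the jaws open and shut, and the axes are right-handed (so a half turn about z gives the same grasp; the last joint's range is limited). The gripper opens to 87 mm and grips with 3 to 60 N. Pads are 19 mm wide; open, the fingers measure 117 mm over their backs; the gripper's body (75 mm by 190 mm) begins 51 mm behind the grasp point.
Start: joints at [-1.371, 0.527, 1.433, -0, 1.181, -0.178], TCP at [0.231, -0.581, 0.223] pointing down, gripper open.
Joint ranges: [-3.08, 3.08], [-0.75, 2.2], [0.22, 2.44], [-1.43, 4.57], [0, 2.65], [-2.85, 2.85]. Speed limits (rad/s): [2.79, 2.79, 3.14, 3.14, 3.14, 3.14].

### API

Orientations are given as a rotation vector (axis times angle).
In Python, from plant import sense, optics, workorder, env gives the robot as it stands.
- The arm moves only by the tool step_arm, never from a script. Its argument "rows" is a list of rows, each an object of numbers: "x", "y", "z": the shift along the tool's x, y, z in m; "twist": the turn about the tool's z in degrees. A call has 1 to 8 rows; each row shifts and turns the commanded pose from where the row before left it, along the tool's axes as they then stand; what a row does not reach is not made up. A row lasts 1/10 s, in which the tool goes at most 50 mm and 8.59 degrees, less where a joint would pass 70% of its speed; a pose out of reach is approached as far as the arm can. A call is refused whole if a number of a shift passes 0.05 or a number of a turn 8.59, either way. A call with a gripper value outside its range is refused whole. "fingers" is the opening in per cent of the stroke, from 0 (shut) to 100 (fully open), set as the call begins (left out, the last holds). The fingers move at their own pace and stop on an object; "newtons" is the grip in N (left out, the last holds). Time passes only in rows, so rows that do not move let the fingers close. It gives the time, the measured TCP pose, the force and the opening at its end, in the units of the state.
- sense(): the state, without advancing time (a new reading comes with each control period).
- optics.camera(name): name is "side" or "top" or "wrist"; returns a dict with "img" (384x512x3 uint8, red, green, blue), "vfov" (degrees; the focal length in pixels is half the picture's height over the tangent of half this angle, whatever the lens; pixels are square), "cx", "cy" (the principal point, pixels), "k1" (the pictures are not rectified: a ray, as slopes to the right and down, at radius r is drawn at 1 + k1 r^2 times it, then the intrinsics apply), "rvec" (rotation vector, rad) and "tvec" (3), from world to camera coordinates, as OpenCV has them. Camera axes: x right, y down, z forward; pixel columns grow to the right and rows downward; lengths in m; the calibration is good to about 2 mm. A picture is of the moment at which its call begins. There is no depth.
- workorder.sign_off(): hands the job in, once; it reports no verdict.
The state is a dict: "t": time; "q": joint angles; "joint_velocities": joint speeds; "tau": joint torques, N m; "eef_pos": TCP position; "tool_rot": TCP orientation; "wrist_force": force on the tool from outside, world axes, zero at the start; "ft_torque": the same for the moment, N m; "gripper_width": finger opening in m.
Only numpy, scipy, OpenCV 4.12 (cv2) and the standard library are available. Lean on these libraries where they do the work, as an engineer would, in place of code of your own. Each camera call takes 0.05 s, during which the arm holds its last target.

## Working session

There is one attempt and no reset: what is moved stays moved. The work goes in short steps, Python scripts to look and compute and a tool call to move; the robot and the scene stay as the last step left them, time stands still between calls to the robot, and variables do not carry over. Pictures are saved under pics/ and viewed, and the job is handed in when it is done.

Besides the shell and the picture viewer there is one more tool, called by a JSON object that holds its "name" and its "arguments". step_arm: Moves the arm, as the interface text tells. Its arguments: {"type":"object","properties":{"rows":{"type":"array","items":{"type":"object","properties":{"x":{"type":"number"},"y":{"type":"number"},"z":{"type":"number"},"twist":{"type":"number"}}}},"fingers":{"type":"number"},"newtons":{"type":"number"}},"required":["rows"]}

```bash
mkdir -p pics; cat > h.py <<'E'
import numpy as np, cv2, pickle
def grab(name,fn):
    from plant import optics
    c=optics.camera(name); pickle.dump(c,open(f'pics/{fn}.pkl','wb'))
    cv2.imwrite(f'pics/{fn}.png',c['img'][:,:,::-1]); return c
def load(fn): return pickle.load(open(f'pics/{fn}.pkl','rb'))
def par(c):
    f=c['img'].shape[0]/2/np.tan(np.radians(c['vfov'])/2)
    K=np.array([[f,0,c['cx']],[0,f,c['cy']],[0,0,1]]); return K,np.array([c['k1'],0,0,0,0.])
def p2w(c,px,z):
    K,d=par(c); px=np.array(px,float).reshape(-1,1,2)
    n=cv2.undistortPoints(px,K,d,None,None,None).reshape(-1,2)
    R=cv2.Rodrigues(np.array(c['rvec'],float))[0]; t=np.array(c['tvec'],float).ravel()
    o=-R.T@t; r=np.c_[n,np.ones(len(n))]@R
    return o+r*((z-o[2])/r[:,2])[:,None]
def w2p(c,P):
    K,d=par(c); return cv2.projectPoints(np.array(P,float).reshape(-1,3),np.array(c['rvec'],float),np.array(c['tvec'],float),K,d)[0].reshape(-1,2)
def crop(fn,x0,y0,x1,y1,s,out):
    im=cv2.imread(f'pics/{fn}.png')[y0:y1,x0:x1]; cv2.imwrite(f'pics/{out}.png',cv2.resize(im,None,fx=s,fy=s,interpolation=cv2.INTER_CUBIC))
E
python3 - <<'E'
from h import *
from plant import sense
for n in ['top','side']:
    c=grab(n,n+'0'); print(n,{k:c[k] for k in c if k!='img'})
s=sense(); print(s)
E
```

```text
top {'vfov': 43.59238875471307, 'cx': 258.4069497368763, 'cy': 185.13337257722483, 'k1': -0.11886969562215388, 'rvec': array([ 2.11094128, -2.16289271,  0.15362716]), 'tvec': array([-0.12612171,  0.58317389,  1.05177919])}
side {'vfov': 55.27081699289317, 'cx': 257.62707765086645, 'cy': 193.74622670999432, 'k1': 0.0030722982622014804, 'rvec': array([ 2.13689167, -0.38394425,  0.23227765]), 'tvec': array([-0.60998011,  0.05488569,  0.81820625])}
{'t': 0.1, 'q': array([-1.37150250e+00,  5.28365938e-01,  1.43380666e+00, -6.09187802e-05,
        1.18140431e+00, -1.78470235e-01]), 'joint_velocities': array([-0.00016956, -0.00229236, -0.00254916,  0.00148725, -0.00024261,
        0.00070769]), 'tau': array([-1.10897785e-03, -4.40985417e+01, -1.77151233e+01,  6.35217852e-02,
        5.33868000e-02, -4.18219111e-05]), 'eef_pos': array([ 0.23041829, -0.58024236,  0.22166363]), 'tool_rot': array([-2.59793695e+00,  1.76404477e+00,  2.28770698e-03]), 'wrist_force': array([-0.14209389, -0.98979674, -0.05871912]), 'ft_torque': array([ 0.01384474,  0.00423028, -0.01727537]), 'gripper_width': 0.0870924020385218}
```

```bash
python3 - <<'E'
from h import *
crop('top0',0,0,512,384,1.55,'t0b');crop('side0',0,0,512,384,1.55,'s0b')
E
```

```text
(no output)
```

View pics/t0b.png

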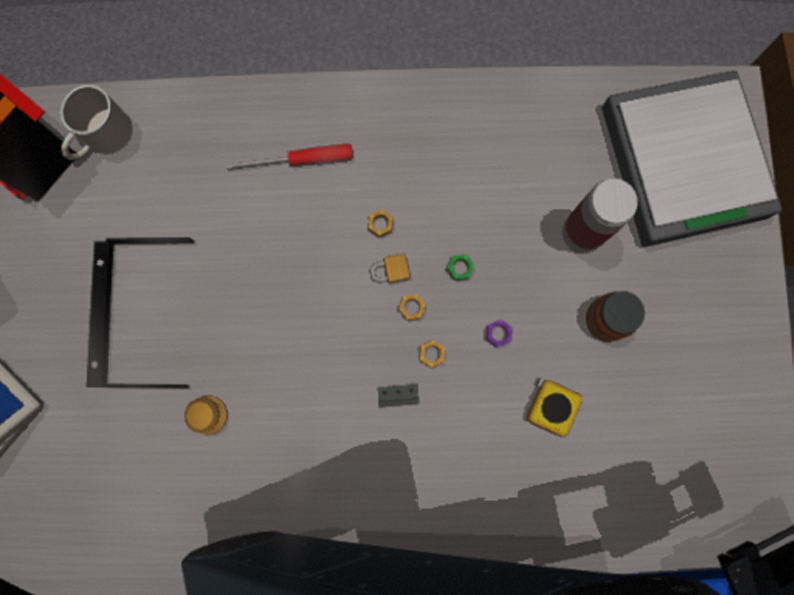

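View pics/s0b.png

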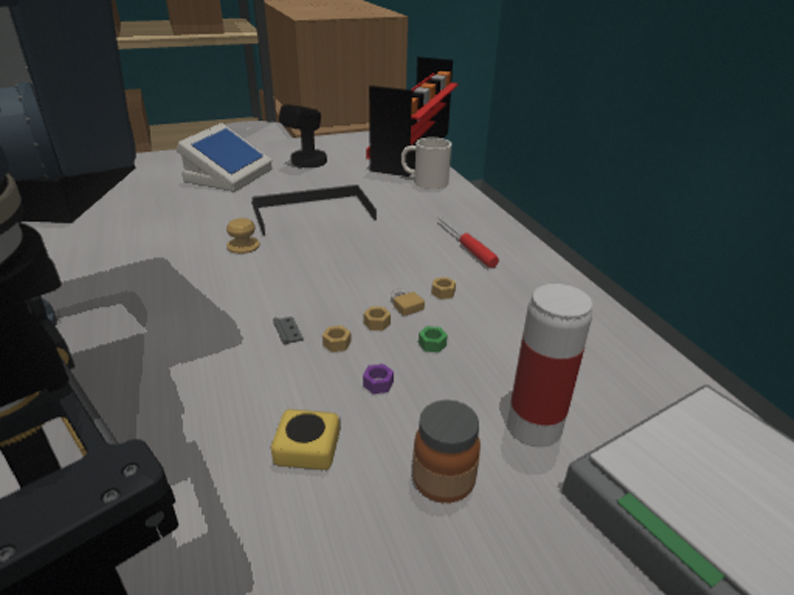

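The top view has world +x up and +y left. The brass nuts are at (380,222), (412,307) and (432,353) in the enlarged picture. The padlock is at (392,268), the hinge at (398,395), and the green and purple look-alikes at (460,267) and (499,333). The bay mouth runs from (192,240) to (188,386), with the knob at (206,415).

```bash
python3 - <<'E'
from h import *
c=load('top0'); s=load('side0')
def T(n,x,y,z): print(n,p2w(c,[x/1.55,y/1.55],z)[0].round(3))
T('nutA',380,222,.019);T('nutB',412,307,.019);T('nutC',432.5,353,.019)
T('green',460,267,.019);T('purple',499,333,.019)
T('padbody',398,268,.018);T('padshack',373,271,.01);
T('hingeL',378,397,.009);T('hingeR',418,394,.009)
T('knob',206,415,.05)
T('mouth hi x',194,240,.025);T('mouth lo x',189,386,.025);T('back hi',110,240,.025);T('back lo',107,385,.025)
for n,x,y,z in [('nutA',444,284,.019),('nutB',377,314,.019),('nutC',337,333,.019),('knob',241,226,.05),('mouth hi',376,212,.025),('mouthlo',265,227,.025)]: print('side',n,p2w(s,[x/1.55,y/1.55],z)[0].round(3))
crop('top0',225,125,345,270,5,'t0c');crop('top0',50,140,150,285,5,'t0d')
E
```

```text
nutA [ 0.685 -0.111  0.019]
nutB [ 0.553 -0.157  0.019]
nutC [ 0.483 -0.185  0.019]
green [ 0.612 -0.231  0.019]
purple [ 0.511 -0.285  0.019]
padbody [ 0.613 -0.137  0.018]
padshack [ 0.611 -0.099  0.01 ]
hingeL [ 0.42  -0.103  0.009]
hingeR [ 0.423 -0.162  0.009]
knob [0.399 0.146 0.05 ]
mouth hi x [0.664 0.175 0.025]
mouth lo x [0.441 0.179 0.025]
back hi [0.668 0.309 0.025]
back lo [0.445 0.306 0.025]
side nutA [ 0.687 -0.115  0.019]
side nutB [ 0.556 -0.159  0.019]
side nutC [ 0.486 -0.185  0.019]
side knob [0.401 0.139 0.05 ]
side mouth hi [0.667 0.168 0.025]
side mouthlo [0.447 0.172 0.025]
```

View pics/t0c.png

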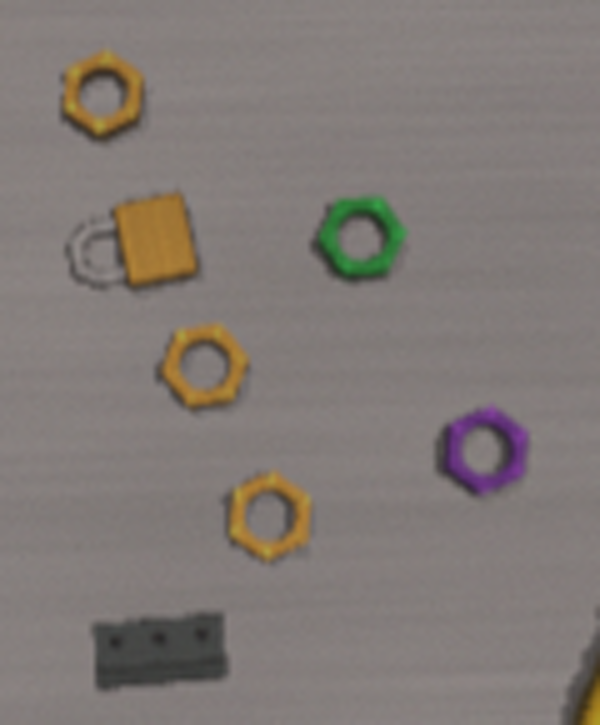

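View pics/t0d.png

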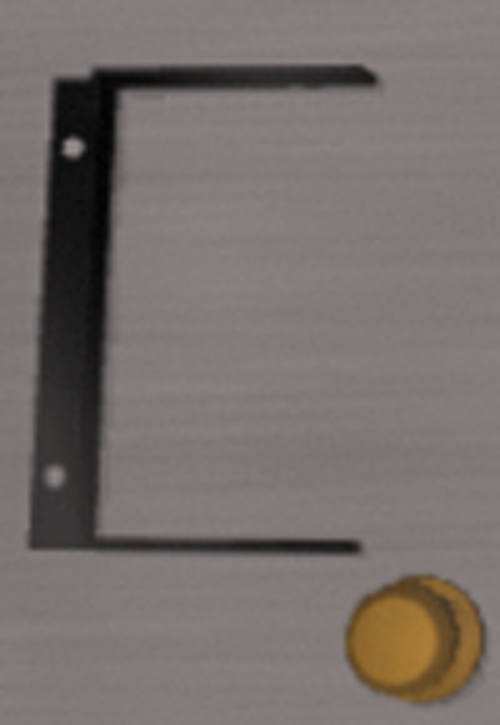

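{"name": "step_arm", "arguments": {"rows": [{"twist": -8.5}, {"twist": -8.5}, {"twist": -8.5}, {"twist": -8.5}, {"twist": -8.5}, {"twist": -8.5}, {"twist": -8.5}, {"twist": -8.5}], "fingers": 29}}

```text
$.rows[0]: bad value
```

{"name": "step_arm", "arguments": {"rows": [{"x": 0, "y": 0, "z": 0, "twist": -8.5}, {"x": 0, "y": 0, "z": 0, "twist": -8.5}, {"x": 0, "y": 0, "z": 0, "twist": -8.5}, {"x": 0, "y": 0, "z": 0, "twist": -8.5}, {"x": 0, "y": 0, "z": 0, "twist": -8.5}, {"x": 0, "y": 0, "z": 0, "twist": -8.5}, {"x": 0, "y": 0, "z": 0, "twist": -8.5}, {"x": 0, "y": 0, "z": 0, "twist": -8.5}], "fingers": 29}}

```text
t: 0.9
eef_pos: [0.2305, -0.5804, 0.2219]
tool_rot: [-3.14, 0.0, 0.0]
wrist_force: [-0.9, -0.0, 0.4]
gripper_width: 0.0313
```

{"name": "step_arm", "arguments": {"rows": [{"x": 0.028, "y": -0.038, "z": 0, "twist": 0}, {"x": 0.028, "y": -0.038, "z": 0, "twist": 0}, {"x": 0.028, "y": -0.038, "z": 0, "twist": 0}, {"x": 0.028, "y": -0.038, "z": 0, "twist": 0}, {"x": 0.028, "y": -0.038, "z": 0, "twist": 0}, {"x": 0.028, "y": -0.038, "z": 0, "twist": 0}, {"x": 0.028, "y": -0.038, "z": 0, "twist": 0}, {"x": 0.028, "y": -0.038, "z": 0, "twist": 0}]}}

```text
t: 1.7
eef_pos: [0.4571, -0.2764, 0.2223]
tool_rot: [-3.141, 0.01, 0.001]
wrist_force: [0.9, -0.6, 0.5]
gripper_width: 0.0249
```

{"name": "step_arm", "arguments": {"rows": [{"x": 0.0295, "y": -0.038, "z": 0, "twist": 0}, {"x": 0, "y": 0, "z": 0.04, "twist": 0}, {"x": 0, "y": 0, "z": 0.04, "twist": 0}, {"x": 0, "y": 0, "z": 0.03, "twist": 0}, {"x": 0, "y": 0, "z": 0, "twist": 0}]}}

```text
t: 2.2
eef_pos: [0.4834, -0.238, 0.1086]
tool_rot: [-3.135, 0.009, 0.013]
wrist_force: [-0.1, 0.4, 0.8]
gripper_width: 0.0252
```

Tracking is good. One wrist look checks the nut's position against the fingers.

```bash
python3 - <<'E'
from h import *
from plant import sense
c=grab('wrist','w1'); crop('w1',0,0,512,384,1.5,'w1b')
grab('top','top1'); crop('top1',200,100,360,280,4,'t1b')
print(sense()['eef_pos'])
E
```

```text
[ 0.48606434 -0.24040246  0.11238441]
```

View pics/w1b.png

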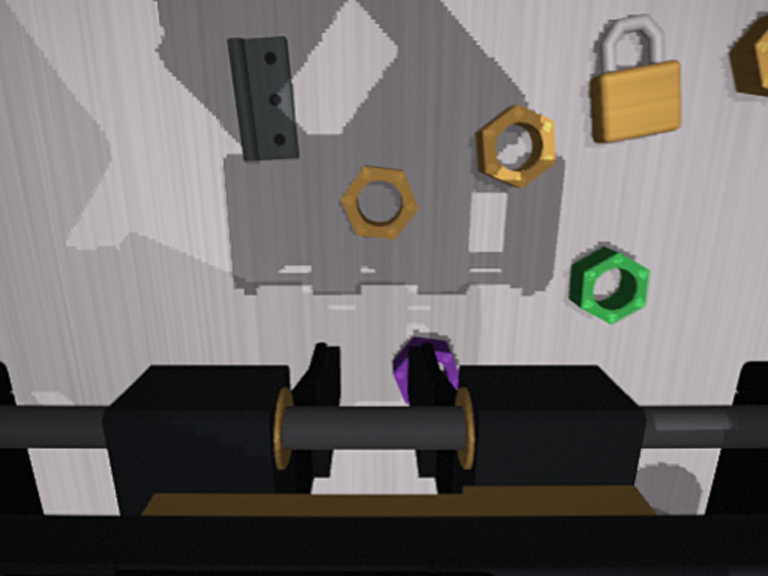

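The nut is at (379,203), centred between the fingertips (centre about 378). The purple nut is behind the fingers, clear in y.

{"name": "step_arm", "arguments": {"rows": [{"x": 0, "y": 0, "z": 0.04, "twist": 0}, {"x": 0, "y": 0, "z": 0.04, "twist": 0}, {"x": 0, "y": 0, "z": 0.02, "twist": 0}, {"x": 0, "y": 0, "z": 0.006, "twist": 0}, {"x": 0, "y": 0, "z": 0, "twist": 0}, {"x": 0, "y": 0, "z": 0, "twist": 0}]}}

```text
t: 2.9
eef_pos: [0.4875, -0.2416, 0.0084]
tool_rot: [3.139, -0.01, 0.005]
wrist_force: [1.1, 0.2, 0.1]
gripper_width: 0.0253
```

{"name": "step_arm", "arguments": {"rows": [{"x": 0, "y": -0.008, "z": 0, "twist": 0}, {"x": 0, "y": -0.01, "z": 0, "twist": 0}, {"x": 0, "y": -0.01, "z": 0, "twist": 0}, {"x": 0, "y": -0.012, "z": 0, "twist": 0}, {"x": 0, "y": -0.015, "z": 0, "twist": 0}, {"x": 0, "y": -0.015, "z": 0, "twist": 0}]}}

```text
t: 3.5
eef_pos: [0.4866, -0.1691, 0.0066]
tool_rot: [3.142, -0.009, 0.0]
wrist_force: [-0.1, -0.3, 0.7]
gripper_width: 0.0251
```

```bash
python3 - <<'E'
from h import *
c=grab('wrist','w2'); crop('w2',0,0,512,384,1.5,'w2b')
E
```

```text
(no output)
```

View pics/w2b.png

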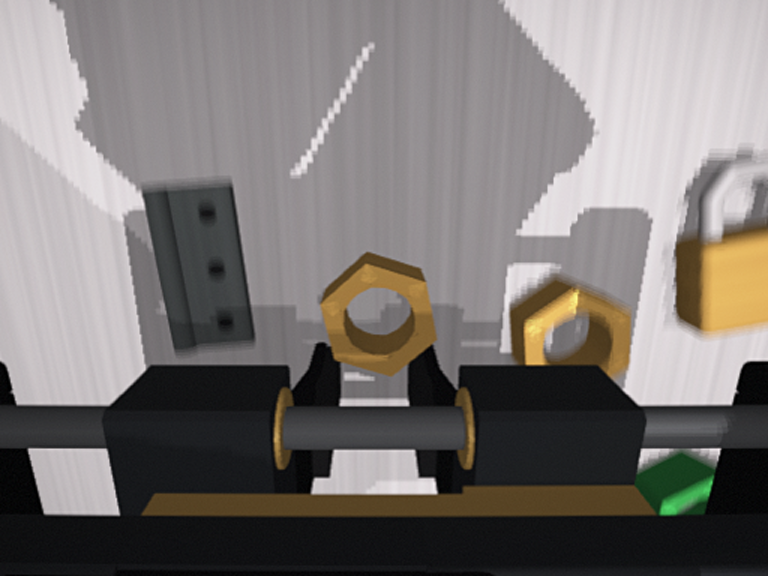

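Nested squarely between the two fingertips. Pushing on.

{"name": "step_arm", "arguments": {"rows": [{"x": 0, "y": -0.015, "z": 0, "twist": 0}, {"x": 0, "y": -0.015, "z": 0, "twist": 0}, {"x": 0, "y": -0.015, "z": 0, "twist": 0}, {"x": 0, "y": -0.015, "z": 0, "twist": 0}, {"x": 0, "y": -0.015, "z": 0, "twist": 0}, {"x": 0, "y": -0.015, "z": 0, "twist": 0}, {"x": 0, "y": -0.015, "z": 0, "twist": 0}, {"x": 0, "y": -0.015, "z": 0, "twist": 0}]}}

```text
t: 4.35
eef_pos: [0.4873, -0.0491, 0.0065]
tool_rot: [-3.142, 0.01, 0.0]
wrist_force: [0.4, -0.4, -0.3]
gripper_width: 0.025
```

{"name": "step_arm", "arguments": {"rows": [{"x": 0, "y": -0.015, "z": 0, "twist": 0}, {"x": 0, "y": -0.015, "z": 0, "twist": 0}, {"x": 0, "y": -0.015, "z": 0, "twist": 0}, {"x": 0, "y": -0.015, "z": 0, "twist": 0}, {"x": 0, "y": -0.015, "z": 0, "twist": 0}, {"x": 0, "y": -0.015, "z": 0, "twist": 0}, {"x": 0, "y": -0.015, "z": 0, "twist": 0}, {"x": 0, "y": -0.015, "z": 0, "twist": 0}]}}

```text
t: 5.15
eef_pos: [0.4878, 0.0708, 0.0065]
tool_rot: [-3.142, 0.01, 0.0]
wrist_force: [-0.0, -0.3, -0.5]
gripper_width: 0.0251
```

```bash
python3 - <<'E'
from h import *
c=grab('wrist','w3'); crop('w3',0,0,512,384,1.5,'w3b')
E
```

```text
(no output)
```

View pics/w3b.png

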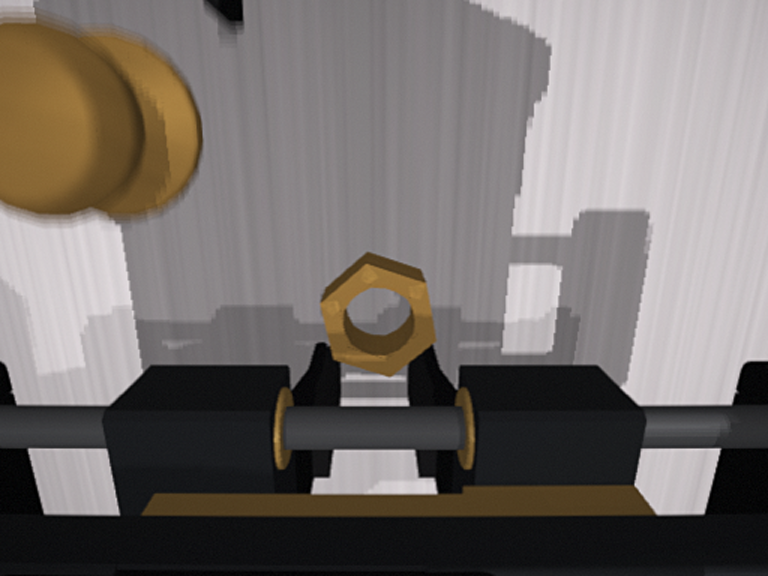

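{"name": "step_arm", "arguments": {"rows": [{"x": 0, "y": -0.015, "z": 0, "twist": 0}, {"x": 0, "y": -0.015, "z": 0, "twist": 0}, {"x": 0, "y": -0.015, "z": 0, "twist": 0}, {"x": 0, "y": -0.015, "z": 0, "twist": 0}, {"x": 0, "y": -0.015, "z": 0, "twist": 0}, {"x": 0, "y": -0.015, "z": 0, "twist": 0}, {"x": 0, "y": -0.015, "z": 0, "twist": 0}, {"x": 0, "y": -0.015, "z": 0, "twist": 0}]}}

```text
t: 6.0
eef_pos: [0.4887, 0.1906, 0.0065]
tool_rot: [3.142, -0.01, -0.0]
wrist_force: [0.7, 0.1, 0.1]
gripper_width: 0.0254
```

{"name": "step_arm", "arguments": {"rows": [{"x": 0, "y": -0.012, "z": 0, "twist": 0}, {"x": 0, "y": -0.01, "z": 0, "twist": 0}, {"x": 0, "y": -0.006, "z": 0, "twist": 0}, {"x": 0, "y": -0.004, "z": 0, "twist": 0}, {"x": 0, "y": 0, "z": 0, "twist": 0}]}}

```text
t: 6.5
eef_pos: [0.4891, 0.2219, 0.0065]
tool_rot: [-3.141, 0.009, -0.0]
wrist_force: [-0.4, -0.2, 0.1]
gripper_width: 0.0254
```

```bash
python3 - <<'E'
from h import *
c=grab('wrist','w4'); crop('w4',0,0,512,384,1.5,'w4b')
E
```

```text
(no output)
```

View pics/w4b.png

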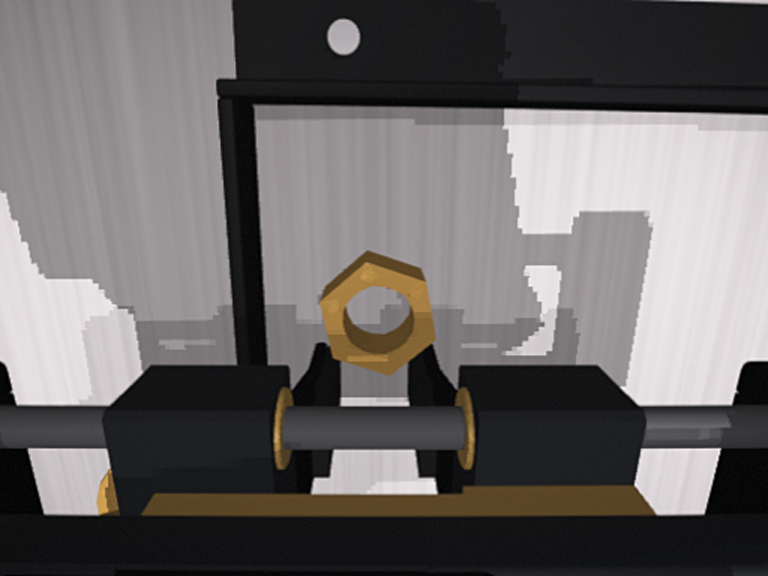

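The nut lies well inside the bay at (378,310), clear of the back wall. Backing off, lifting and going behind nut B.

{"name": "step_arm", "arguments": {"rows": [{"x": 0, "y": 0.02, "z": 0, "twist": 0}, {"x": 0, "y": 0, "z": -0.045, "twist": 0}, {"x": 0, "y": 0, "z": -0.045, "twist": 0}, {"x": 0.008, "y": 0.046, "z": 0, "twist": 0}, {"x": 0.008, "y": 0.046, "z": 0, "twist": 0}, {"x": 0.008, "y": 0.046, "z": 0, "twist": 0}, {"x": 0.008, "y": 0.046, "z": 0, "twist": 0}, {"x": 0.008, "y": 0.046, "z": 0, "twist": 0}]}}

```text
t: 7.35
eef_pos: [0.5273, -0.031, 0.0967]
tool_rot: [-3.141, 0.011, -0.0]
wrist_force: [0.6, 0.4, 0.6]
gripper_width: 0.0252
```

{"name": "step_arm", "arguments": {"rows": [{"x": 0.008, "y": 0.046, "z": 0, "twist": 0}, {"x": 0.008, "y": 0.046, "z": 0, "twist": 0}, {"x": 0.008, "y": 0.046, "z": 0, "twist": 0}, {"x": 0.002, "y": 0.046, "z": 0, "twist": 0}, {"x": 0, "y": 0, "z": 0, "twist": 0}]}}

```text
t: 7.85
eef_pos: [0.5537, -0.2205, 0.097]
tool_rot: [3.137, -0.021, 0.007]
wrist_force: [-0.4, 0.2, 0.4]
gripper_width: 0.0252
```

```bash
python3 - <<'E'
from h import *
from plant import sense
c=grab('wrist','w5'); crop('w5',0,0,512,384,1.5,'w5b');print(sense()['eef_pos'])
E
```

```text
[ 0.55236867 -0.2168728   0.09652081]
```

View pics/w5b.png

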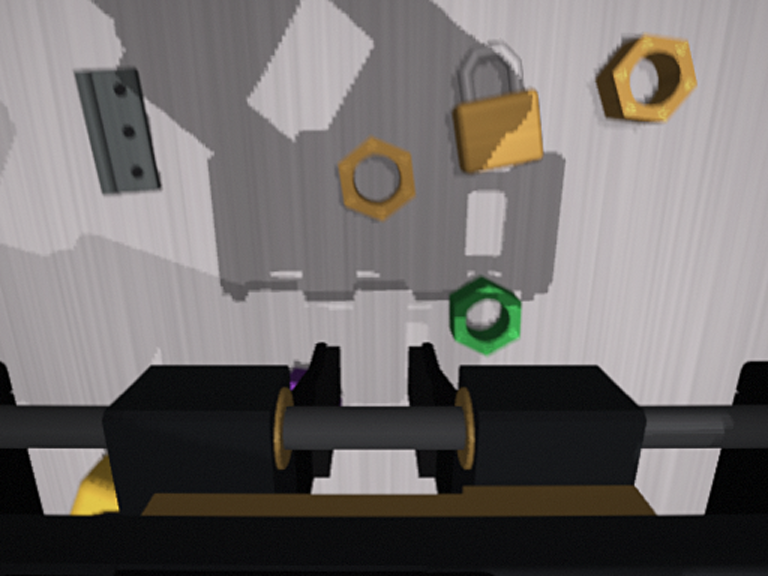

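{"name": "step_arm", "arguments": {"rows": [{"x": -0.002, "y": 0, "z": 0.04, "twist": 0}, {"x": 0, "y": 0, "z": 0.035, "twist": 0}, {"x": 0, "y": 0, "z": 0.015, "twist": 0}, {"x": 0, "y": 0, "z": 0, "twist": 0}, {"x": 0, "y": 0, "z": 0, "twist": 0}], "fingers": 26}}

```text
t: 8.4
eef_pos: [0.5507, -0.2125, 0.0071]
tool_rot: [3.141, -0.009, 0.001]
wrist_force: [-0.9, -0.1, 0.6]
gripper_width: 0.0224
```

{"name": "step_arm", "arguments": {"rows": [{"x": 0, "y": -0.01, "z": 0, "twist": 0}, {"x": 0, "y": -0.01, "z": 0, "twist": 0}, {"x": 0, "y": -0.01, "z": 0, "twist": 0}, {"x": 0, "y": -0.01, "z": 0, "twist": 0}, {"x": 0, "y": -0.01, "z": 0, "twist": 0}]}}

```text
t: 8.9
eef_pos: [0.551, -0.1619, 0.007]
tool_rot: [3.141, -0.009, 0.001]
wrist_force: [-0.2, -1.9, -0.0]
gripper_width: 0.0226
```

```bash
python3 - <<'E'
from h import *
c=grab('wrist','w6'); crop('w6',0,0,512,384,1.5,'w6b')
E
```

```text
(no output)
```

View pics/w6b.png

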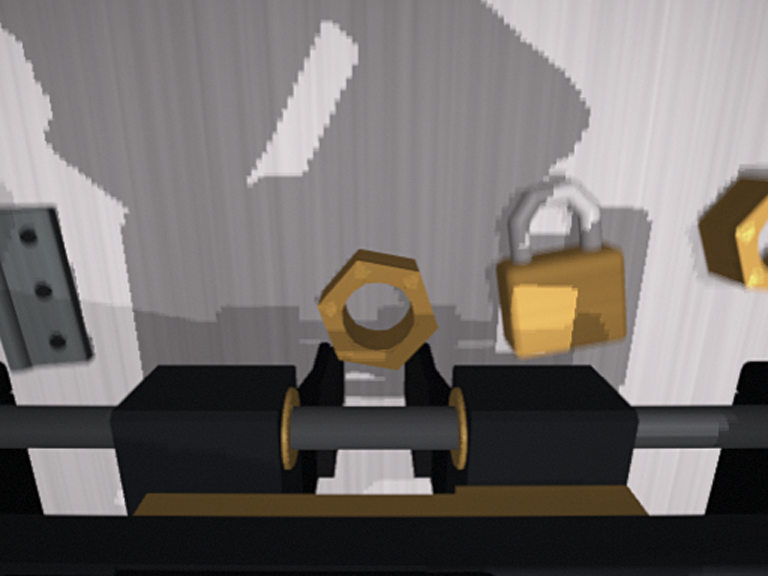

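Nested again, with the padlock edge (500) well clear of the right finger (440).

{"name": "step_arm", "arguments": {"rows": [{"x": 0, "y": -0.012, "z": 0, "twist": 0}, {"x": 0, "y": -0.015, "z": 0, "twist": 0}, {"x": 0, "y": -0.015, "z": 0, "twist": 0}, {"x": 0, "y": -0.015, "z": 0, "twist": 0}, {"x": 0, "y": -0.015, "z": 0, "twist": 0}, {"x": 0, "y": -0.015, "z": 0, "twist": 0}, {"x": 0, "y": -0.015, "z": 0, "twist": 0}, {"x": 0, "y": -0.015, "z": 0, "twist": 0}]}}

```text
t: 9.75
eef_pos: [0.5513, -0.0445, 0.0065]
tool_rot: [-3.141, 0.009, 0.0]
wrist_force: [-0.2, -0.1, 0.3]
gripper_width: 0.0227
```

{"name": "step_arm", "arguments": {"rows": [{"x": 0, "y": -0.015, "z": 0, "twist": 0}, {"x": 0, "y": -0.015, "z": 0, "twist": 0}, {"x": 0, "y": -0.015, "z": 0, "twist": 0}, {"x": 0, "y": -0.015, "z": 0, "twist": 0}, {"x": 0, "y": -0.015, "z": 0, "twist": 0}, {"x": 0, "y": -0.015, "z": 0, "twist": 0}, {"x": 0, "y": -0.015, "z": 0, "twist": 0}, {"x": 0, "y": -0.015, "z": 0, "twist": 0}]}}

```text
t: 10.55
eef_pos: [0.5521, 0.0754, 0.0065]
tool_rot: [-3.142, 0.01, 0.0]
wrist_force: [-0.2, -0.7, -0.0]
gripper_width: 0.0223
```

{"name": "step_arm", "arguments": {"rows": [{"x": 0, "y": -0.015, "z": 0, "twist": 0}, {"x": 0, "y": -0.015, "z": 0, "twist": 0}, {"x": 0, "y": -0.015, "z": 0, "twist": 0}, {"x": 0, "y": -0.015, "z": 0, "twist": 0}, {"x": 0, "y": -0.015, "z": 0, "twist": 0}, {"x": 0, "y": -0.015, "z": 0, "twist": 0}, {"x": 0, "y": -0.015, "z": 0, "twist": 0}, {"x": 0, "y": -0.015, "z": 0, "twist": 0}]}}

```text
t: 11.35
eef_pos: [0.5528, 0.1954, 0.0066]
tool_rot: [3.142, -0.01, 0.0]
wrist_force: [-0.6, -1.2, 0.1]
gripper_width: 0.023
```

{"name": "step_arm", "arguments": {"rows": [{"x": 0, "y": -0.012, "z": 0, "twist": 0}, {"x": 0, "y": -0.008, "z": 0, "twist": 0}, {"x": 0, "y": -0.005, "z": 0, "twist": 0}, {"x": 0, "y": 0, "z": 0, "twist": 0}]}}

```text
t: 11.75
eef_pos: [0.553, 0.2197, 0.0066]
tool_rot: [-3.141, 0.009, -0.0]
wrist_force: [-0.6, -0.9, 0.1]
gripper_width: 0.0227
```

```bash
python3 - <<'E'
from h import *
c=grab('wrist','w7'); crop('w7',0,0,512,384,1.5,'w7b')
E
```

```text
(no output)
```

View pics/w7b.png

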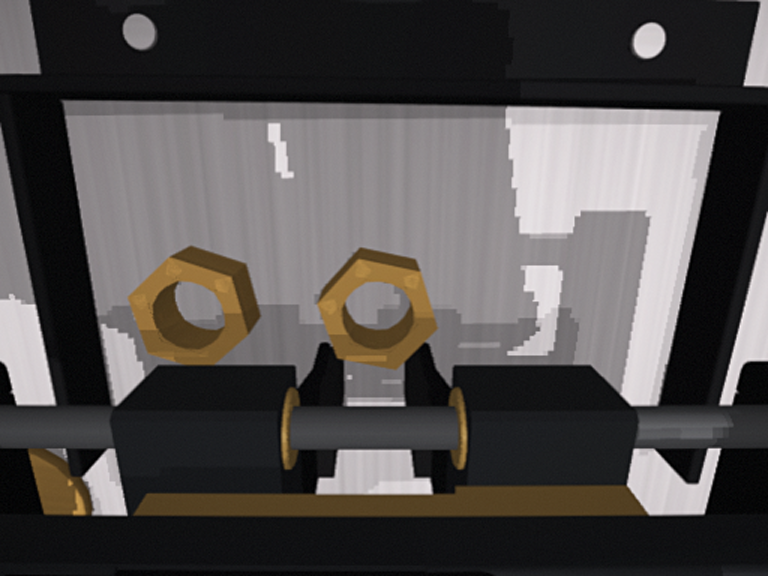

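{"name": "step_arm", "arguments": {"rows": [{"x": 0, "y": 0.02, "z": 0, "twist": 0}, {"x": 0, "y": 0, "z": -0.045, "twist": 0}, {"x": 0, "y": 0, "z": -0.045, "twist": 0}, {"x": 0.018, "y": 0.0455, "z": 0, "twist": 0}, {"x": 0.018, "y": 0.0455, "z": 0, "twist": 0}, {"x": 0.018, "y": 0.0455, "z": 0, "twist": 0}, {"x": 0.018, "y": 0.0455, "z": 0, "twist": 0}, {"x": 0.018, "y": 0.0455, "z": 0, "twist": 0}]}}

```text
t: 12.6
eef_pos: [0.6417, -0.0315, 0.0967]
tool_rot: [-3.141, 0.012, 0.0]
wrist_force: [0.9, 0.6, -0.2]
gripper_width: 0.0227
```

{"name": "step_arm", "arguments": {"rows": [{"x": 0.018, "y": 0.0455, "z": 0, "twist": 0}, {"x": 0.018, "y": 0.0455, "z": 0, "twist": 0}, {"x": 0.018, "y": 0.0455, "z": 0, "twist": 0}, {"x": 0, "y": 0, "z": 0, "twist": -5.6}, {"x": 0, "y": 0, "z": 0, "twist": -5.6}, {"x": 0, "y": 0, "z": 0, "twist": 0}, {"x": 0, "y": 0, "z": 0, "twist": 0}]}}

```text
t: 13.3
eef_pos: [0.6941, -0.1661, 0.0963]
tool_rot: [-3.128, -0.293, 0.001]
wrist_force: [0.5, 0.1, 0.2]
gripper_width: 0.0224
```

```bash
python3 - <<'E'
from h import *
from plant import sense
c=grab('wrist','w8'); crop('w8',0,0,512,384,1.5,'w8b');print(sense()['eef_pos'])
E
```

```text
[ 0.6942783  -0.16575348  0.09645746]
```

View pics/w8b.png

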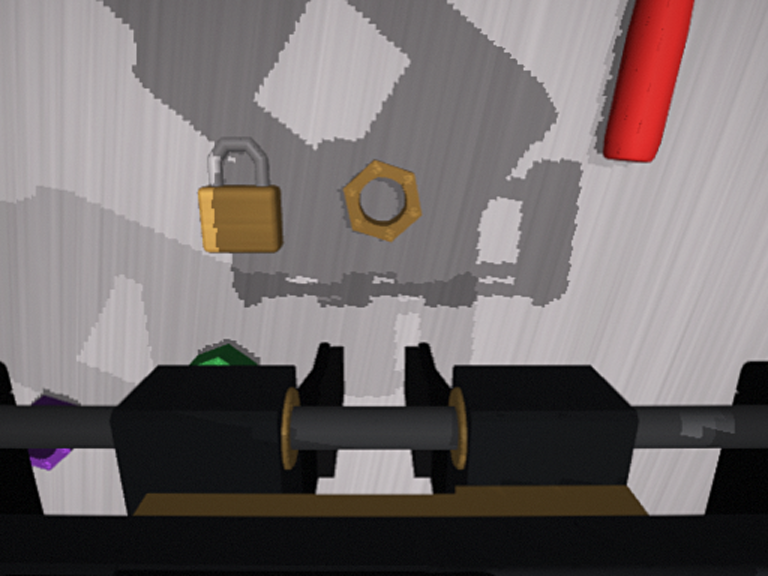

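The nut is at (382,200), about 3 mm right of the finger centre, and the padlock is clear of the push lane. Shifting 2 mm right and descending.

{"name": "step_arm", "arguments": {"rows": [{"x": 0.002, "y": 0, "z": 0.04, "twist": 0}, {"x": 0, "y": 0, "z": 0.035, "twist": 0}, {"x": 0, "y": 0, "z": 0.015, "twist": 0}, {"x": 0, "y": 0, "z": 0, "twist": 0}, {"x": 0, "y": 0, "z": 0, "twist": 0}]}}

```text
t: 13.85
eef_pos: [0.6974, -0.1655, 0.0074]
tool_rot: [3.127, 0.297, 0.002]
wrist_force: [0.5, 0.1, -0.5]
gripper_width: 0.0222
```

{"name": "step_arm", "arguments": {"rows": [{"x": 0, "y": -0.01, "z": 0, "twist": 0}, {"x": 0, "y": -0.01, "z": 0, "twist": 0}, {"x": 0, "y": -0.01, "z": 0, "twist": 0}, {"x": 0, "y": -0.01, "z": 0, "twist": 0}, {"x": 0, "y": -0.01, "z": 0, "twist": 0}, {"x": 0, "y": -0.01, "z": 0, "twist": 0}]}}

```text
t: 14.45
eef_pos: [0.6854, -0.1055, 0.0069]
tool_rot: [3.127, 0.298, 0.001]
wrist_force: [0.2, -0.8, 1.1]
gripper_width: 0.0227
```

```bash
python3 - <<'E'
from h import *
c=grab('wrist','w9'); crop('w9',0,0,512,384,1.5,'w9b')
E
```

```text
(no output)
```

View pics/w9b.png

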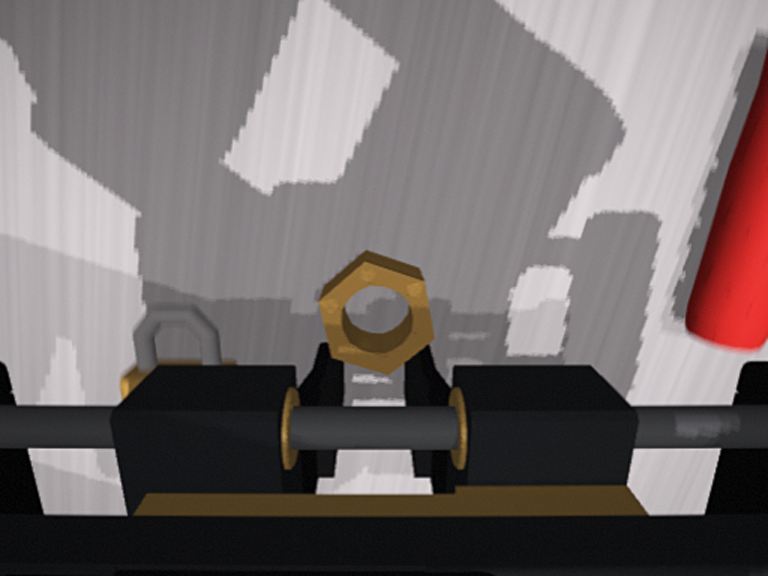

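{"name": "step_arm", "arguments": {"rows": [{"x": 0, "y": -0.012, "z": 0, "twist": 0}, {"x": 0, "y": -0.015, "z": 0, "twist": 0}, {"x": 0, "y": -0.015, "z": 0, "twist": 0}, {"x": 0, "y": -0.015, "z": 0, "twist": 0}, {"x": 0, "y": -0.015, "z": 0, "twist": 0}, {"x": 0, "y": -0.015, "z": 0, "twist": 0}, {"x": 0, "y": -0.015, "z": 0, "twist": 0}, {"x": 0, "y": -0.015, "z": 0, "twist": 0}]}}

```text
t: 15.3
eef_pos: [0.663, 0.0098, 0.0065]
tool_rot: [-3.127, -0.297, 0.0]
wrist_force: [0.1, 0.1, -0.3]
gripper_width: 0.0225
```

{"name": "step_arm", "arguments": {"rows": [{"x": 0, "y": -0.015, "z": 0, "twist": 0}, {"x": 0, "y": -0.015, "z": 0, "twist": 0}, {"x": 0, "y": -0.015, "z": 0, "twist": 0}, {"x": 0, "y": -0.015, "z": 0, "twist": 0}, {"x": 0, "y": -0.015, "z": 0, "twist": 0}]}}

```text
t: 15.8
eef_pos: [0.6489, 0.0834, 0.0065]
tool_rot: [-3.127, -0.297, 0.0]
wrist_force: [-0.0, -0.2, -0.7]
gripper_width: 0.0225
```

```bash
python3 - <<'E'
from h import *
c=grab('wrist','w10'); crop('w10',0,0,512,384,1.5,'w10b')
E
```

```text
(no output)
```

View pics/w10b.png

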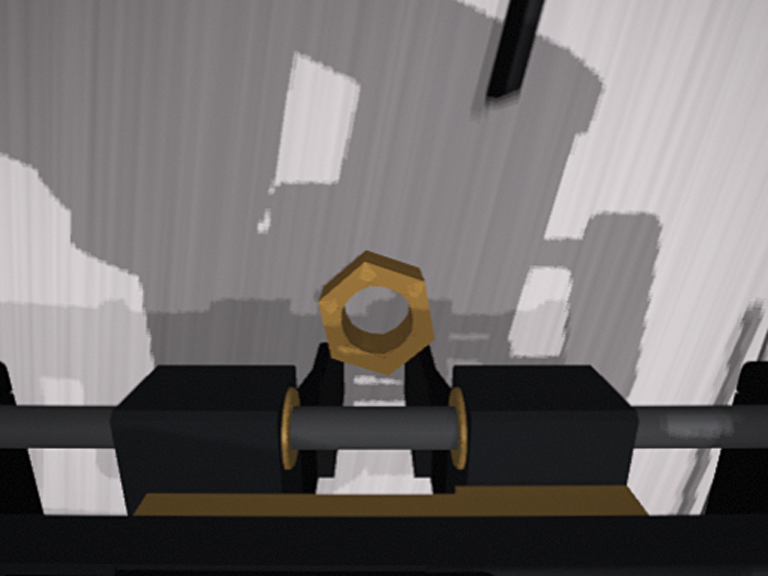

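The straight line would leave only about 4 mm between the right finger and the side wall, so I'm easing left by 8 mm while pushing.

{"name": "step_arm", "arguments": {"rows": [{"x": -0.002, "y": -0.015, "z": 0, "twist": 0}, {"x": -0.003, "y": -0.015, "z": 0, "twist": 0}, {"x": -0.003, "y": -0.015, "z": 0, "twist": 0}, {"x": 0, "y": -0.015, "z": 0, "twist": 0}, {"x": 0, "y": -0.015, "z": 0, "twist": 0}]}}

```text
t: 16.35
eef_pos: [0.6267, 0.1556, 0.0066]
tool_rot: [-3.127, -0.297, 0.0]
wrist_force: [1.0, -0.5, 0.7]
gripper_width: 0.0224
```

{"name": "step_arm", "arguments": {"rows": [{"x": 0, "y": -0.015, "z": 0, "twist": 0}, {"x": 0, "y": -0.015, "z": 0, "twist": 0}, {"x": 0, "y": -0.015, "z": 0, "twist": 0}, {"x": 0, "y": -0.01, "z": 0, "twist": 0}, {"x": 0, "y": -0.006, "z": 0, "twist": 0}, {"x": 0, "y": -0.003, "z": 0, "twist": 0}, {"x": 0, "y": 0, "z": 0, "twist": 0}]}}

```text
t: 17.05
eef_pos: [0.6152, 0.2174, 0.0065]
tool_rot: [-3.127, -0.297, -0.0]
wrist_force: [-0.7, 0.6, -0.3]
gripper_width: 0.0229
```

```bash
python3 - <<'E'
from h import *
c=grab('wrist','w11'); crop('w11',0,0,512,384,1.5,'w11b')
E
```

```text
(no output)
```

View pics/w11b.png

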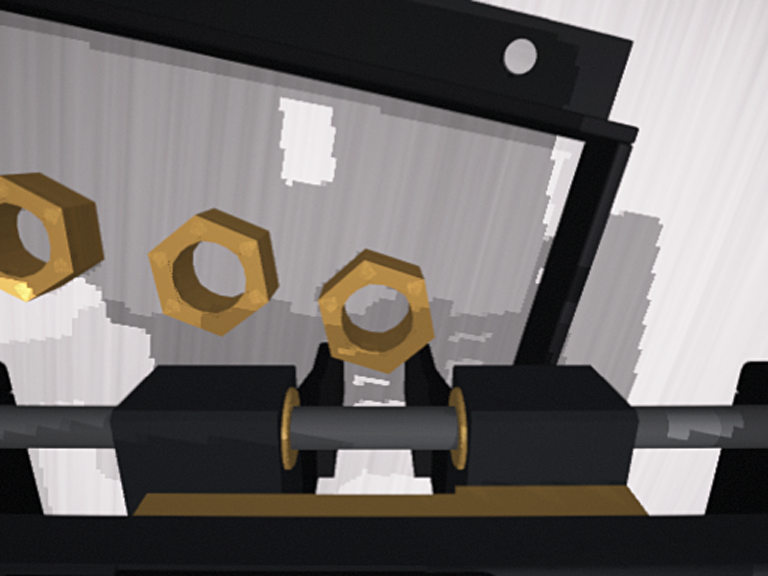

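All three are in the bay. Backing out, lifting and moving away for the check.

{"name": "step_arm", "arguments": {"rows": [{"x": 0, "y": 0.02, "z": 0, "twist": 0}, {"x": 0, "y": 0, "z": -0.045, "twist": 0}, {"x": 0, "y": 0, "z": -0.045, "twist": 0}, {"x": 0, "y": 0, "z": -0.045, "twist": 0}, {"x": 0, "y": 0, "z": -0.045, "twist": 0}, {"x": -0.02, "y": 0.045, "z": 0, "twist": 0}, {"x": -0.02, "y": 0.045, "z": 0, "twist": 0}, {"x": -0.02, "y": 0.045, "z": 0, "twist": 0}]}}

```text
t: 17.9
eef_pos: [0.585, 0.0519, 0.1873]
tool_rot: [3.127, 0.298, 0.002]
wrist_force: [0.3, 0.0, -0.3]
gripper_width: 0.0227
```

{"name": "step_arm", "arguments": {"rows": [{"x": -0.02, "y": 0.045, "z": 0, "twist": 0}, {"x": -0.02, "y": 0.045, "z": 0, "twist": 0}, {"x": -0.02, "y": 0.045, "z": 0, "twist": 0}, {"x": -0.02, "y": 0.045, "z": 0, "twist": 0}, {"x": -0.02, "y": 0.045, "z": 0, "twist": 0}, {"x": -0.02, "y": 0.045, "z": 0, "twist": 0}, {"x": 0, "y": 0, "z": 0, "twist": 0}, {"x": 0, "y": 0, "z": 0, "twist": 0}]}}

```text
t: 18.7
eef_pos: [0.5176, -0.2358, 0.1865]
tool_rot: [-3.128, -0.29, -0.0]
wrist_force: [0.3, 1.2, -1.0]
gripper_width: 0.0228
```

```bash
python3 - <<'E'
from h import *
grab('top','top2'); crop('top2',0,0,512,384,1.55,'t2b')
grab('side','side2'); crop('side2',0,0,512,384,1.55,'s2b')
crop('top2',50,140,150,285,4,'t2d')
E
```

```text
(no output)
```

View pics/t2b.png

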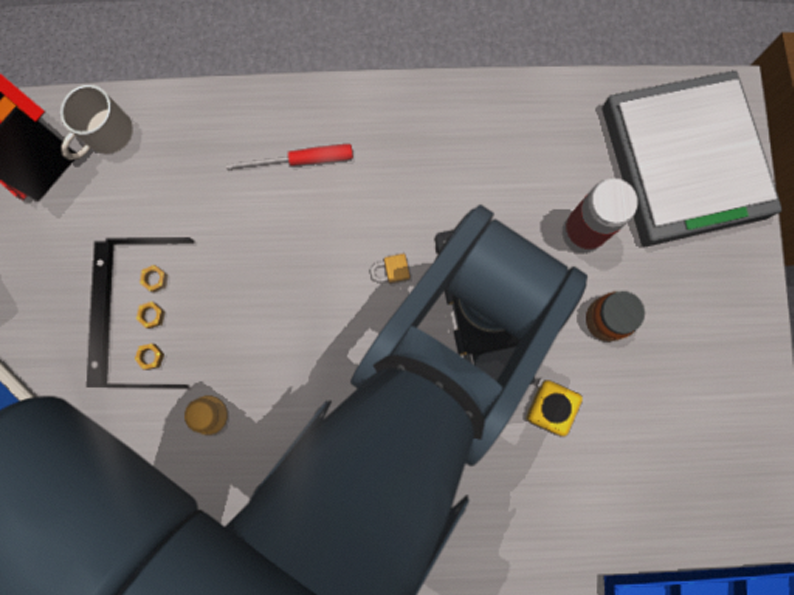

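View pics/s2b.png

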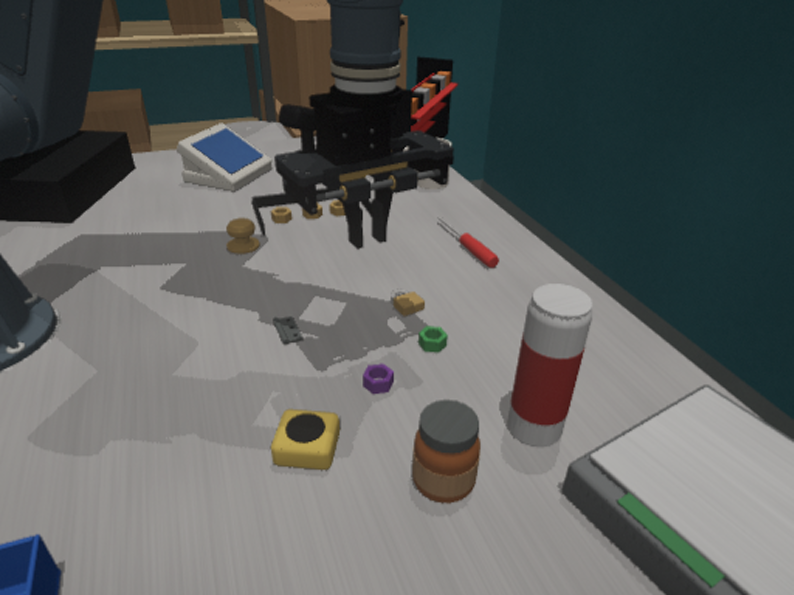

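View pics/t2d.png

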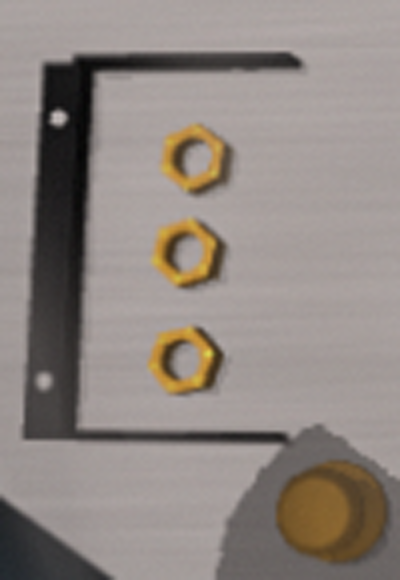

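The three nuts lie flat well inside the bay. In the last crop they are at (195,158), (188,252) and (185,360), with the mouth at column 295 or so. The padlock, hinge, look-alikes, knob and the rest are where they were in the first pictures. Handing in.

```bash
python3 - <<'E'
from h import *
c=load('top2')
print(p2w(c,[[50+195/4,140+158/4],[50+188/4,140+252/4],[50+185/4,140+360/4]],.019).round(3))
from plant import workorder
print(workorder.sign_off())
E
```

```text
[[0.607 0.24  0.019]
 [0.551 0.242 0.019]
 [0.487 0.243 0.019]]
the job is handed in; nothing more can be done
None
```

I swept the three brass nuts one at a time along the counter into the bay, nested between the two half-closed fingertips. The job is handed in, at about 19 s on the clock.

- **Nuts:** The last top view puts them flat at (0.607, 0.240), (0.551, 0.242) and (0.487, 0.243). The bay's inside runs from about x 0.447 to 0.664 and y 0.177 to 0.308. Each nut is therefore about 40 mm past the mouth line (to its centre) and clear of every wall.
- **Everything else:** The padlock, hinge, green and purple look-alikes, knob, tape measure, screwdriver, can and jar look unmoved against the first pictures. I compared these by eye. The arm hid the hinge and both look-alikes in the last top view, so I checked those three only in the side view.
- **Forces:** The wrist force stayed under about 2 N in every reading.
- **Disagreements:** The first top and side views disagreed by a few millimetres (up to 7 mm at the bay mouth and knob). One step call was refused before anything moved because its rows left out the zero values.

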